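# Half-plate exposure: bar the dish in, then hold the sprung shutter half open

### The job

We are giving one half of the dish on the exposure stage a dose and keeping the other half as the dark control. First lay the retaining bar across the two saddles over the dish, grip upwards, so that it sits right down in both, and let go of it while the shutter is still shut. Then slide the sprung shutter by its upright tab to half travel, pointer at the long middle line of the scale, never past three quarters, and keep holding it there: the spring shuts it, so the program finishes while the gripper still holds the tab at half. Leave the other things where they stand.

Things in the scene. Friction and masses are not known exactly. Their poses are not given: they have to be found in the camera images.
- exposure_stage: Exposure stage, fixed: low grey box 184 x 204 mm, with a lighter deck plate, its top 55 mm up. Origin: centre of the underside; x from the scale (front) to the connector (back), y to its left (a spring barrel sticks out 35 mm there), z up. On the deck: the dish in a ring at x +25 mm over a 40 mm window, a dark steel saddle each side of it, the shutter's slot and scale in front.
- bar_seat (a point): Where the bar's origin is when it is seated midway between the saddles: stage x +25, y 0, z +71.5 mm; axes as the stage's. The seated bar's length lies along the stage's y, its underside 1.5 mm over the dish.
- saddle_left (a point): Middle of the left saddle's seat, 64.5 mm from bar_seat along the stage's +y, 16.5 mm above the deck; axes as the stage's. Seat 25 mm long in y, open towards the dish. Cheeks 22.6 mm apart in x, and an end stop at the outer end (154 mm from one saddle's stop to the other's); all flare outwards from 8 mm above the seat, tops 16 mm above it.
- saddle_right (a point): The same in the middle of the right saddle's seat, its mirror image, along the stage's -y.
- retaining_bar: Retaining bar, loose on the worktop, about 0.16 kg: flat aluminium bar 18 x 148 x 8 mm with an upright black grip in its middle, 10 mm thick across the bar, 46 mm long along it, from 11.5 to 37 mm above the bar's underside. Origin: centre of the underside; y along its length, z up. Either way round is the same.
- shutter (a joint): Opening of the sprung shutter in m: 0 shut (as found), 0.021 half travel, 0.042 fully open; grows as the tab moves along the stage's +y. The spring pushes back with about 3 N at shut, 8 N at half, 13.5 N fully open, and shuts the leaf when the tab is let go.
- shutter_tab: The shutter's upright black tab: 12 mm thick along the slide (stage y), 20 mm along stage x, top 36 mm above the deck, small steel pointer at its front foot. Origin: middle of the tab at deck height; axes as the stage's. Shut, it stands 21 mm from tab_half towards -y. At least 50 mm of free deck on both sides along the slide.
- tab_half (a point): Where the tab's origin is at half travel: stage x -56, y 0, z +55 mm (deck top). The scale in front of it has five lines 10.5 mm apart: shut, 1/4, 1/2 (the longest), 3/4, open, counted towards the stage's +y.
- culture_dish: Clear covered petri dish, 60 mm across, 15 mm high, lying loose in the stage's locating ring (5 mm high) with 1 mm play. Origin: centre of its underside. Stays where it is.
- marker: White marker pen with a black cap, 14 x 134 x 16 mm, lying on the worktop beside the stage, origin at the centre of its underside. Bystander; the bar lies on the other side of the stage.
- spare_dish: Spare covered petri dish like the other, on the worktop behind to the right, origin at the centre of its underside. Bystander.
- swab_tub: White round tub with a blue lid, 70 mm across, 81 mm high, on the worktop behind to the left, origin at the centre of its underside. Bystander.
Things that resemble listed ones, but are neither listed nor needed, are in the scene too. What is shaped like the culture_dish but green is not meant.

How it is judged (in metres and radians):
On the way, in this order (a step that is already met when the one before it is completed fails the run):
1. the bar lies seated in both saddles, let go, with the shutter shut (horizontal distance between retaining_bar and bar_seat below 0.006 m and z of retaining_bar in the frame of bar_seat between -0.003 and 0.0025 m and angle between the y axis of retaining_bar and the y axis of exposure_stage, either way round below 0.09 rad and angle between retaining_bar's own z axis and vertical below 0.05 rad and contact force between the fingers and retaining_bar below 0.2 N and linear speed of retaining_bar below 0.02 m/s and horizontal distance between culture_dish and bar_seat below 0.004 m and angle between culture_dish's own z axis and vertical below 0.06 rad and value of joint shutter below 0.004 m), for 0.2 s.
2. the gripper holds the shutter at half travel against its spring (value of joint shutter between 0.017 and 0.025 m and contact force between the fingers and shutter_tab above 4 N), for 0.2 s.
At the end, for the whole second after the job is handed in: Shutter still, within 4 mm of half travel (17 to 25 of 42 mm), gripper pressing its tab with over 4 N; bar untouched, at rest and grip up in both saddles (within 6 mm of the middle, 3 mm of seat height, 0.09 rad of the stage's y); dish in its ring under the bar (all of step 2 and horizontal distance between retaining_bar and bar_seat below 0.006 m and z of retaining_bar in the frame of bar_seat between -0.003 and 0.0025 m and angle between the y axis of retaining_bar and the y axis of exposure_stage, either way round below 0.09 rad and angle between retaining_bar's own z axis and vertical below 0.05 rad and contact force between the fingers and retaining_bar below 0.2 N and linear speed of retaining_bar below 0.02 m/s and horizontal distance between culture_dish and bar_seat below 0.004 m and angle between culture_dish's own z axis and vertical below 0.06 rad and velocity of joint shutter between -0.01 and 0.01 m/s); the arm keeps its last pose, push and grip.
It fails at once if the shutter is opened (more than 8 mm) while the bar is not seated (value of joint shutter above 0.008 m and not (horizontal distance between retaining_bar and bar_seat below 0.006 m and z of retaining_bar in the frame of bar_seat between -0.003 and 0.0025 m and angle between the y axis of retaining_bar and the y axis of exposure_stage, either way round below 0.09 rad and angle between retaining_bar's own z axis and vertical below 0.05 rad)).
It fails at once if the shutter is opened past three quarters of its travel (value of joint shutter above 0.0315 m).
It fails at once if a bystander is pushed more than 30 mm (distance of any of marker, spare_dish, swab_tub from where it was at the start of the episode above 0.03 m).
It also fails if it takes over 48 s, if anything falls off the work surface, if the arm or the gripper's body presses on something with over 40 N, if the wrist force passes 120 N, or if a joint passes its speed limit or range.

### The arm

A 7-joint arm with a two-finger parallel gripper is mounted at the origin on a cart in front of the work surface, level with it; the furniture and walls round the work are solid. World frame = base frame: x ahead of the robot, y to its left, z up, the work surface at z = 0. Lengths are in mm, angles in rad, forces in N, time in s.
With the tool pointing down it reaches from about 400 to 875 mm from the base axis. Payload 4.4 kg.
Tool frame: the origin (TCP) lies midway between the tips of the shut fingers; the grasp point (between the pads) lies ctrl.grip_depth behind it (ctrl.grip_depth is the distance from the TCP to the grasp point, in mm); z points along the fingers, y is the line along which they close (so a half turn about z gives the same grasp; the last joint's range is limited). The gripper opens to 85 mm and grips with 20 to 120 N. Pads are 22 mm wide; open, the fingers measure 114 mm over their backs; the gripper's body (76 mm by 85 mm) begins 54 mm behind the grasp point. The pads swing forward as they close: fully open they stand 13 mm farther back than shut.
Start: joints at [1.275, 0.628, 0.038, 1.517, -0.027, 0.996, -0.02], TCP at [148.086, -632.92, 231.313] pointing down, gripper open.
Joint ranges: [-3.06, 3.06], [-0.37, 2.12], [-1.25, 1.32], [0.18, 2.47], [-1.1, 4.24], [0.23, 1.98], [-2.94, 2.94]. Speed limits (rad/s): [2.57, 2.57, 3.14, 3.14, 3.14, 3.14, 3.14].

### API

Orientations are given as [roll, pitch, yaw] about the fixed x, y, z axes, in that order (R = Rz(yaw) Ry(pitch) Rx(roll)).
In Python, from cell import ctrl gives the robot as it stands.
- The arm moves only by the tool carry_out, never from a script. Its argument "deltas" is one flat list of numbers, 7 for each row, row after row: the turn, a rotation vector about the tool's x, y, z in degrees, then the shift along the tool's x, y, z in m, then the closure, from -1 (fully open) to 1 (shut). In form: [wx, wy, wz, dx, dy, dz, claw, wx, wy, wz, dx, dy, dz, claw, ...]. A call has 1 to 12 rows; each row shifts and turns the commanded pose from where the row before left it, along the tool's axes as they then stand; what a row does not reach is not made up. A row lasts 1/8 s, in which the tool goes at most 62.5 mm and 10.7 degrees, less where a joint would pass 70% of its speed; a pose out of reach is approached as far as the arm can. A call with a gripper value outside its range is refused whole. The fingers move at their own pace and stop on an object; the grip force is fixed at half the most. Time passes only in rows, so rows that do not move let the fingers close. It gives the time, the measured TCP pose, the force, the opening and the grip force at its end, in the units of the state.
- ctrl.read_state(): the state, without advancing time (a new reading comes with each control period).
- ctrl.get_image(name): name is "scene" or "side" or "wrist"; returns the picture (384x512x3 uint8, red, green, blue); there is no depth.
- ctrl.calibration(name): a dict with "mtx" (3x3 intrinsics, pixels), "R" (3x3) and "t" (3): a world point X has camera coordinates R X + t. Camera axes: x right, y down, z forward; pixel columns grow to the right and rows downward; lengths in mm; the calibration is good to about 2 mm. A picture is of the moment at which its call begins: read the wrist's pose just before it. calibration takes no time and is no camera call; for the wrist camera it gives the pose at the moment of the call.
- ctrl.finish_job(): hands the job in; it is judged then, once.
The state is a dict: "clock": time; "qpos": joint angles; "qd": joint speeds; "tau": joint torques, N m; "eef_pos": TCP position; "tool_rot": TCP orientation; "force": force on the tool from outside, world axes, zero at the start; "torque": the same for the moment, N m; "width": finger opening in mm; "gripper_force": force on a finger pad.
Only numpy, scipy, OpenCV 4.12 (cv2) and the standard library are available. Lean on these libraries where they do the work, as an engineer would, in place of code of your own. Each camera call takes 0.05 s, during which the arm holds its last target. There are 200 camera calls.

## Working session

There is one attempt and no reset: what is moved stays moved. The work goes in short steps, Python scripts to look and compute and a tool call to move; the robot and the scene stay as the last step left them, time stands still between calls to the robot, and variables do not carry over. Pictures are saved under pics/ and viewed, at most 10 in all, crops included, and the job is handed in when it is done.

Besides the shell and the picture viewer there is one more tool, called after ">>>" as name(argument=value, ...) on one line, values as JSON. carry_out: Moves the arm, as the interface text tells. Its arguments: {"type":"object","properties":{"deltas":{"type":"array"}},"required":["deltas"]}

```bash
mkdir -p pics; ls
python3 - <<'E'
from cell import ctrl
import cv2,numpy as np
print(ctrl.grip_depth, ctrl.read_state())
a=[ctrl.get_image(n) for n in("scene","side")]
for n,i in zip(("scene","side"),a):
    cv2.imwrite(f"pics/{n}0.png",i[:,:,::-1])
    c=ctrl.calibration(n);print(n,c)
for n,i in zip(("scene","side"),a): cv2.imwrite(f"pics/{n}0b.png",cv2.resize(i[:,:,::-1],(800,600),interpolation=cv2.INTER_CUBIC))
E
```

```text
pics
18.700000000000003 {'clock': 0.0, 'qpos': array([ 1.27518961,  0.62934902,  0.0384542 ,  1.51839544, -0.02698397,
        0.99630657, -0.01997859]), 'qd': array([ 4.70365894e-04, -1.51474824e-04,  4.87986918e-04, -5.25792349e-04,
       -9.06985463e-04, -8.97051920e-05,  4.52684071e-04]), 'tau': array([-4.78182392e-04, -5.63418317e+01,  1.22608759e+00, -1.93454254e+01,
        1.10835434e-02,  1.04989790e-02, -1.77860721e-05]), 'eef_pos': array([ 147.9322459 , -632.28141064,  230.37868333]), 'tool_rot': array([-3.13965322e+00,  4.70477826e-05,  2.29826360e-01]), 'force': array([-0.75684679,  0.86003129, -0.32895563]), 'torque': array([-0.0220884 , -0.00490618, -0.01067138]), 'gripper_force': 0.0, 'width': 85.19773204931299}
scene {'mtx': array([[397.7439462 ,   0.        , 256.39320484],
       [  0.        , 397.7439462 , 190.87743534],
       [  0.        ,   0.        ,   1.        ]]), 'R': array([[-0.88180767, -0.4715995 , -0.00302503],
       [-0.32177781,  0.60633217, -0.72720034],
       [ 0.34478149, -0.64027745, -0.68641861]]), 't': array([471.60894852, 264.77729659, 819.26476985])}
side {'mtx': array([[409.76405313,   0.        , 248.21561471],
       [  0.        , 409.76405313, 197.318152  ],
       [  0.        ,   0.        ,   1.        ]]), 'R': array([[ 0.97899329, -0.20245997,  0.02412675],
       [-0.05530197, -0.37756282, -0.92433111],
       [ 0.19624942,  0.9035797 , -0.3808279 ]]), 't': array([-554.16101789,   88.59462762, 1171.63035154])}
```

View pics/scene0b.png

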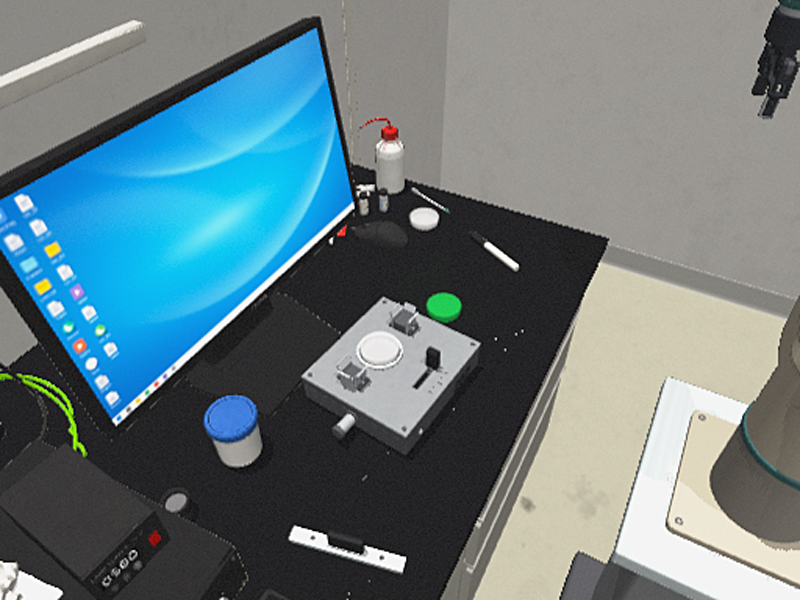

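View pics/side0b.png

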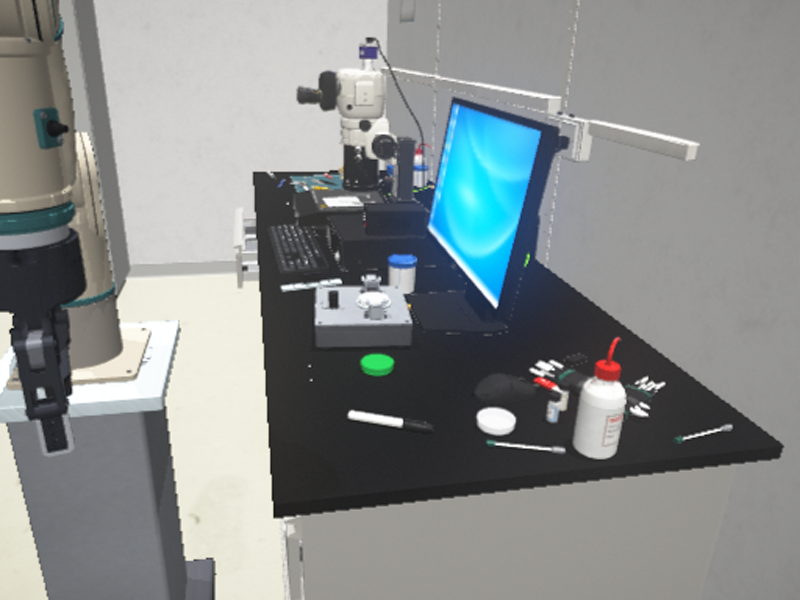

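Scene (800x600): stage centred at about (392,372) with the tab at (432,355). Lone white bar with black grip at (347,548). Dish in ring (380,350), green decoy (444,306), spare dish (424,218), marker (495,252), tub (233,430).

```bash
cat > h.py <<'E'
from cell import ctrl
import cv2,numpy as np
from scipy.spatial.transform import Rotation as Ro
def ray(c,uv,z):
    d=c["R"].T@np.linalg.solve(c["mtx"],[uv[0],uv[1],1.]); o=-c["R"].T@c["t"]
    return o+d*(z-o[2])/d[2]
def proj(c,X):
    p=c["mtx"]@(c["R"]@np.asarray(X,float)+c["t"]); return p[:2]/p[2]
E
python3 - <<'E'
from h import *
c=ctrl.calibration("scene");s=.64
for n,u,z in [("BR",(385,297),55),("FR",(480,345),55),("FL",(405,440),55),("BL",(303,378),55),("b1",(292,528),8),("b1b",(289,541),8),("b2",(406,559),8),("b2b",(403,572),8),("grip1",(330,534),37),("grip2",(362,543),37),("tub",(232,415),81),("marker",(495,252),10),("green",(444,302),15)]:
    print(n,ray(c,(u[0]*s,u[1]*s),z).round(0))
w=ctrl.calibration("wrist");st=ctrl.read_state();R=Ro.from_euler('xyz',st["tool_rot"]).as_matrix()
print(w["mtx"],"cam in tool",R.T@(-w["R"].T@w["t"]-st["eef_pos"]),"cam axes in tool",(w["R"]@R).round(3))
im=cv2.imread("pics/scene0.png")
a=cv2.resize(im[180:295,185:315],None,fx=5,fy=5,interpolation=cv2.INTER_CUBIC)
b=cv2.resize(im[325:384,175:270],None,fx=5,fy=5,interpolation=cv2.INTER_CUBIC)
cv2.imwrite("pics/cropbar.png",b)
E
```

```text
BR [595. -58.  55.]
FR [415. -33.  55.]
FL [437. 171.  55.]
BL [616. 147.  55.]
b1 [516. 325.   8.]
b1b [510. 341.   8.]
b2 [371. 292.   8.]
b2b [367. 308.   8.]
grip1 [460. 320.  37.]
grip2 [420. 311.  37.]
tub [649. 259.  81.]
marker [ 496. -306.   10.]
green [ 520. -132.   15.]
[[322.83835489   0.         251.74440528]
 [  0.         322.83835489 193.50221241]
 [  0.           0.           1.        ]] cam in tool [ 7.80364064e+01  3.01056897e-02 -1.42632964e+02] cam axes in tool [[-0.     1.    -0.   ]
 [-0.952 -0.    -0.306]
 [-0.306  0.     0.952]]
```

View pics/cropbar.png

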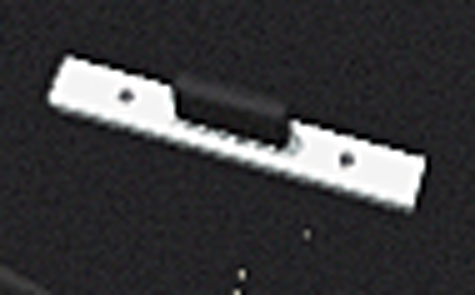

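Crop: flat white bar with black upright grip, middle at about (235,125) in the crop, the only such thing, so it is the retaining bar. Look-alikes: green dish (444,306), keyboard and white bottle parts; none match. Rough positions: bar (441,316) at 13°, stage (516,57) at -7°. First I move over the stage.

>>> carry_out(deltas=[0,0,0,0.034,-0.036,0,-1,0,0,0,0.034,-0.036,0,-1,0,0,0,0.034,-0.036,0,-1,0,0,0,0.034,-0.036,0,-1,0,0,0,0.034,-0.036,0,-1,0,0,0,0.034,-0.036,0,-1,0,0,0,0.034,-0.036,0,-1,0,0,0,0.034,-0.036,0,-1,0,0,0,0.034,-0.036,0,-1,0,0,0,0.034,-0.036,0,-1,0,0,0,0.034,-0.036,0,-1,0,0,0,0.034,-0.036,0,-1])

```text
clock: 1.6
eef_pos: [447.5, -117.9, 231.2]
tool_rot: [3.142, 0.0, 0.23]
force: [0.4, -0.9, -0.5]
width: 85.1
gripper_force: 0.0
```

>>> carry_out(deltas=[0,0,0,0.034,-0.036,0,-1,0,0,0,0.034,-0.036,0,-1,0,0,0,0.034,-0.036,0,-1,0,0,0,0.029,-0.038,0,-1,0,0,0,0,0,0,-1])

```text
clock: 2.22
eef_pos: [542.1, 57.6, 230.8]
tool_rot: [-3.139, -0.001, 0.237]
force: [0.1, -0.8, -0.9]
width: 85.4
gripper_force: 0.0
```

Run:
```python
from h import *
import pickle
st=ctrl.read_state();c=ctrl.calibration("wrist");im=ctrl.get_image("wrist")
print(st["clock"],st["eef_pos"],st["tool_rot"],abs(st["qd"]).max(),st["qpos"])
pickle.dump((c,st),open("w1.pkl","wb"));cv2.imwrite("pics/w1.png",im[:,:,::-1])
cv2.imwrite("pics/w1b.png",cv2.resize(im[:,:,::-1],(800,600),interpolation=cv2.INTER_CUBIC))
```

```text
2.225 [542.12889251  57.63596911 230.84471015] [-3.13916967e+00 -9.72929624e-04  2.36900596e-01] 0.062478221727799786 [-0.11617893  0.47791231 -0.05809422  1.81218318  0.03219811  0.85163984
 -1.52286513]
```

View pics/w1b.png

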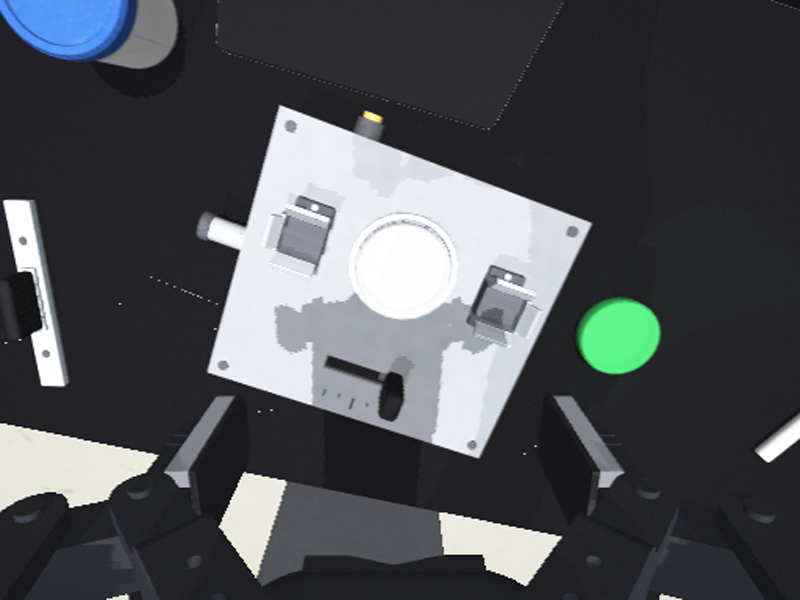

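Wrist: deck corners BL (279,106), BR (591,222), FR (480,458), FL (207,373); saddles (308,235), (505,300); ring (404,266); tab (392,395). The bar's plate corners are (4,201), (34,200), (68,384), (40,386).

```bash
cat >> h.py <<'E'
from scipy.optimize import least_squares
def fit(c,obj,px,x0):
    def pts(p): 
        C,S=np.cos(p[2]),np.sin(p[2]); o=np.asarray(obj,float)
        return np.c_[p[0]+C*o[:,0]-S*o[:,1],p[1]+S*o[:,0]+C*o[:,1],o[:,2]]
    f=lambda p:np.concatenate([proj(c,X)-u for X,u in zip(pts(p),px)])
    r=least_squares(f,x0,x_scale=[10,10,.1]); return r.x,r.fun.reshape(-1,2)
def refine(gray,px,w=4):
    return cv2.cornerSubPix(gray,np.float32(px).reshape(-1,1,2),(w,w),(-1,-1),(3,30,.01)).reshape(-1,2)
E
python3 - <<'E'
from h import *
import pickle
c,st=pickle.load(open("w1.pkl","rb"));g=cv2.imread("pics/w1.png",0)
px=np.array([(279,106),(591,222),(480,458),(207,373)])*.64
obj=[(92,102,55),(92,-102,55),(-92,-102,55),(-92,102,55)]
for q in (px,refine(g,px)):
    print(*[a.round(3) for a in fit(c,obj,q,[516,57,-.12])])
b=np.array([(4,201),(34,200),(68,384),(40,386)])*.64
bo=[(9,74,8),(-9,74,8),(-9,-74,8),(9,-74,8)]
# bar: y axis along length
for y0 in (-1.34,1.8):
  r,f=fit(c,bo,b,[441,316,y0]);print("bar",r.round(3),f.round(1))
r,f=fit(c,obj,refine(g,px),[516,57,-.12])
for n,p in(("ring",(404,266,60)),):print(n,ray(c,(p[0]*.64,p[1]*.64),p[2]))
C,S=np.cos(r[2]),np.sin(r[2]);print("seat",r[0]+25*C,r[1]+25*S)
E
```

```text
[ 5.18868e+02  5.46400e+01 -1.04000e-01] [[-0.073 -0.025]
 [ 0.14  -0.07 ]
 [-0.488 -0.07 ]
 [ 0.393  0.134]]
[ 5.19278e+02  5.51780e+01 -1.11000e-01] [[ 0.192 -0.005]
 [-0.133 -0.126]
 [-0.054  0.015]
 [-0.029  0.11 ]]
bar [443.262 312.544  -1.364] [[ 17.4  -0.5]
 [-18.   -0.3]
 [-15.8   1.2]
 [ 16.5   0.4]]
bar [443.262 312.544  -1.364] [[ 17.4  -0.5]
 [-18.   -0.3]
 [-15.8   1.2]
 [ 16.5   0.4]]
ring [545.45870404  51.81435703  60.        ]
seat 544.1233540920357 52.405297138803576
```

Run:
```python
from h import *
import pickle
c,st=pickle.load(open("w1.pkl","rb"))
b=np.array([(4,201),(34,200),(68,384),(40,386)])*.64
bo=[(-9,74,8),(9,74,8),(9,-74,8),(-9,-74,8)]
r,f=fit(c,bo,b,[441,316,-1.34]);print("bar",r.round(3),np.degrees(r[2])+90,f.round(1))
s=ctrl.read_state();R=Ro.from_euler('xyz',s["tool_rot"]).as_matrix()
print(R.T@(np.r_[r[:2],150]-s["eef_pos"]))
```

```text
bar [443.433 312.593  -1.369] 11.545356398876606 [[ 1.5 -1.2]
 [-1.5  0.1]
 [-1.7  1.5]
 [ 1.8 -0.2]]
[ -35.29376866 -273.63748058   80.9266437 ]
```

>>> carry_out(deltas=[0,0,0,-0.006,-0.046,0.005,-1,0,0,0,-0.006,-0.046,0.015,-1,0,0,1,-0.006,-0.046,0.015,-1,0,0,1,-0.006,-0.046,0.015,-1,0,0,0,-0.006,-0.046,0.015,-1,0,0,0,-0.006,-0.044,0.015,-1,0,0,0,0,0,0,-1])

```text
clock: 3.15
eef_pos: [445.2, 314.7, 150.2]
tool_rot: [-3.141, 0.003, 0.2]
force: [0.3, -0.4, 0.5]
width: 85.3
gripper_force: 0.0
```

Run:
```python
from h import *
import pickle
st=ctrl.read_state();c=ctrl.calibration("wrist");im=ctrl.get_image("wrist")
print(st["clock"],st["eef_pos"],st["tool_rot"],abs(st["qd"]).max(),st["qpos"][6])
pickle.dump((c,st),open("w2.pkl","wb"));cv2.imwrite("pics/w2.png",im[:,:,::-1])
cv2.imwrite("pics/w2b.png",cv2.resize(im[:,:,::-1],(800,600),interpolation=cv2.INTER_CUBIC))
```

```text
3.15 [445.15139685 314.74386197 150.15280671] [-3.14111091e+00  2.64891014e-03  1.99907523e-01] 0.059808330004522174 -2.072145290876823
```

View pics/w2b.png

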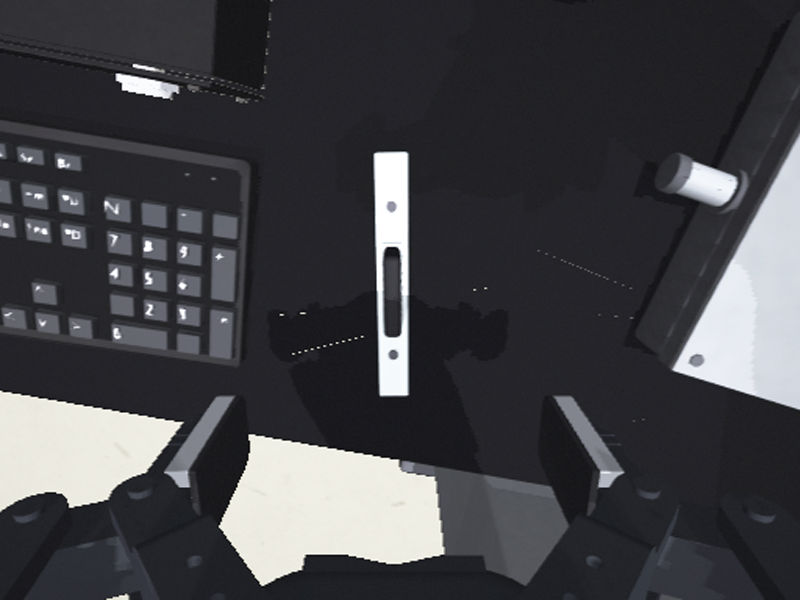

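Close-up: bar corners at (374,153), (409,152), (409,396), (379,396); grip around (392,292).

Run:
```python
from h import *
import pickle
c,st=pickle.load(open("w2.pkl","rb"));g=cv2.imread("pics/w2.png",0)
b=np.array([(374,153),(409,152),(409,396),(379,396)])*.64
bo=[(-9,74,8),(9,74,8),(9,-74,8),(-9,-74,8)]
for q in (b,refine(g,b,3)):
  r,f=fit(c,bo,q,[441,316,-1.34]);print("bar",r.round(3),np.degrees(r[2])+90,f.round(1).tolist())
s=ctrl.read_state();R=Ro.from_euler('xyz',s["tool_rot"]).as_matrix()
print(R.T@(np.r_[r[:2],12]-s["eef_pos"]),np.degrees(s["tool_rot"]))
```

```text
bar [442.73  314.529  -1.361] 12.006265153162843 [[0.5, -0.5], [-0.6, -0.1], [-0.5, 0.3], [0.5, 0.5]]
bar [442.991 315.209  -1.36 ] 12.09682110527666 [[0.0, -0.7], [-0.1, -0.5], [0.1, 0.9], [-0.1, 0.8]]
[ -2.79844383  -3.79712933 138.67107206] [1.79930198e+02 9.56934532e-02 1.12609728e+01]
```

>>> carry_out(deltas=[0,0,-0.8,-0.003,-0.004,0.02,-1,0,0,0,0,0,0.03,-1,0,0,0,0,0,0.03,-1,0,0,0,0,0,0.03,-1,0,0,0,0,0,0.018,-1,0,0,0,0,0,0.0105,-1,0,0,0,0,0,0,-1])

```text
clock: 4.08
eef_pos: [444.1, 315.3, 12.7]
tool_rot: [3.141, 0.0, 0.208]
force: [-0.6, 0.4, 0.3]
width: 85.4
gripper_force: 0.0
```

Run:
```python
from h import *
s=ctrl.read_state();R=Ro.from_euler('xyz',s["tool_rot"]).as_matrix()
print(R.T@(np.r_[443,315.2,12]-s["eef_pos"]),np.degrees(s["tool_rot"]),s["force"],s["clock"])
```

```text
[-1.11053323 -0.10792057  0.72172517] [1.79970222e+02 1.39786420e-02 1.19227029e+01] [-0.60151143  0.42723096  0.2995744 ] 4.075
```

>>> carry_out(deltas=[0,0,0,-0.001,0,0,0.3,0,0,0,0,0,0,1,0,0,0,0,0,0,1,0,0,0,0,0,0,1,0,0,0,0,0,0,1,0,0,0,0,0,0,1,0,0,0,0,0,0,1])

```text
clock: 4.95
eef_pos: [443.0, 315.9, 13.2]
tool_rot: [-3.141, -0.001, 0.209]
force: [-0.1, -0.2, 5.7]
width: 8.3
gripper_force: 59.4
```

>>> carry_out(deltas=[0,0,0,0,0,-0.01,1,0,0,-7,0,0,-0.02,1,0,0,-10,0,0,-0.03,1,0,0,-10,0,0,-0.03,1,0,0,-10,0,0,-0.03,1,0,0,-10,0,0,-0.01,1,0,0,-10,0,0,0,1,0,0,-10,0,0,0,1,0,0,-4.6,0,0,0,1,0,0,0,0,0,0,1])

```text
clock: 6.2
eef_pos: [442.8, 315.2, 142.8]
tool_rot: [-3.141, 0.001, 1.457]
force: [-0.3, -0.1, -3.1]
width: 8.5
gripper_force: 58.5
```

Run:
```python
from h import *
s=ctrl.read_state();R=Ro.from_euler('xyz',s["tool_rot"]).as_matrix()
print(R.T@(np.r_[544.1,52.4,125]-s["eef_pos"]),np.degrees(s["tool_rot"]),s["force"],s["clock"],s["width"],s["qpos"])
```

```text
[-249.56170493  130.48993502   17.87683601] [-1.79978582e+02  3.27524404e-02  8.34849655e+01] [-0.31279298 -0.11699489 -3.13354209] 6.2 8.508134803639921 [-0.3870227   0.62842    -0.43095608  1.89449461  0.39004073  0.70246489
 -1.16103537]
```

>>> carry_out(deltas=[0,0,0,-0.02,0.01,0,1,0,0,0,-0.04,0.021,0,1,0,0,0,-0.04,0.021,0,1,0,0,0,-0.04,0.021,0,1,0,0,0,-0.04,0.021,0.006,1,0,0,0,-0.04,0.021,0.006,1,0,0,0,-0.0295,0.0155,0.006,1,0,0,0,0,0,0,1,0,0,0,0,0,0,1])

```text
clock: 7.32
eef_pos: [544.3, 53.9, 124.9]
tool_rot: [-3.141, -0.001, 1.458]
force: [0.2, -0.7, -2.4]
width: 8.8
gripper_force: 58.6
```

Run:
```python
from h import *
import pickle
st=ctrl.read_state();c=ctrl.calibration("wrist");im=ctrl.get_image("wrist");im2=ctrl.get_image("scene")
print(st["clock"],st["eef_pos"],np.degrees(st["tool_rot"]),abs(st["qd"]).max(),st["force"],st["width"])
pickle.dump((c,st),open("w3.pkl","wb"));cv2.imwrite("pics/w3.png",im[:,:,::-1]);cv2.imwrite("pics/s3.png",im2[:,:,::-1])
cv2.imwrite("pics/w3b.png",cv2.resize(im[:,:,::-1],(800,600),interpolation=cv2.INTER_CUBIC))
```

```text
7.325 [544.26968298  53.90510245 124.90081982] [-1.79983708e+02 -3.40490765e-02  8.35346723e+01] 0.018382098047346637 [ 0.16800576 -0.7194153  -2.41324649] 8.826806763489074
```

View pics/w3b.png

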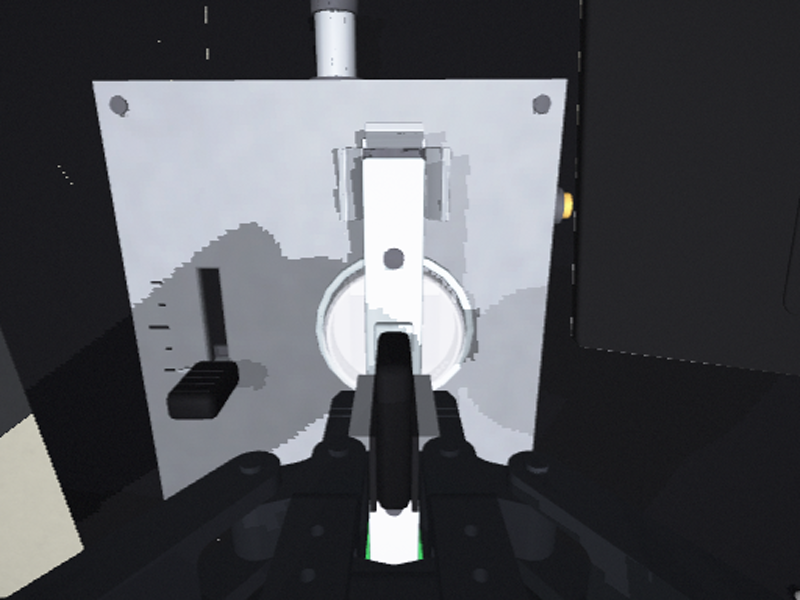

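Bar is over the dish, lined up: bar's far corners (363,157), (424,157), hole (393,258); deck corners FL (93,81), BL (567,79), FR (164,499); the shut tab sits at the first scale line.

Run:
```python
from h import *
import pickle
c,st=pickle.load(open("w3.pkl","rb"));g=cv2.imread("pics/w3.png",0)
px=np.array([(93,81),(567,79),(164,499)])*.64
obj=[(-92,102,55),(92,102,55),(-92,-102,55)]
for q in (px,refine(g,px)):
    r,f=fit(c,obj,q,[519,55,-.11]);print(r.round(3),f.round(1).tolist())
C,S=np.cos(r[2]),np.sin(r[2]);Rs=np.array([[C,S],[-S,C]])
zb=st["eef_pos"][2]-13+8
bp=refine(g,np.array([(363,157),(424,157)])*.64,3)/.64;print(bp)
for p,z in [((363,157),zb),((424,157),zb),(bp[0],zb),(bp[1],zb),((393.5,258),zb)]:
    X=ray(c,(p[0]*.64,p[1]*.64),z);print("in stage",Rs@(X[:2]-r[:2]))
print("tcp in stage",Rs@(st["eef_pos"][:2]-r[:2]))
# ring fit, cheeks
for p,z in [((319,330),60),((474,330),60),((345,190),87),((443,190),87)]:
    X=ray(c,(p[0]*.64,p[1]*.64),z);print(p,Rs@(X[:2]-r[:2]))
```

```text
[ 5.1917e+02  5.6457e+01 -1.1900e-01] [[-0.3, -3.8], [0.8, -0.4], [-0.6, 7.6]]
[ 5.18909e+02  5.66480e+01 -1.18000e-01] [[-0.0, -3.5], [0.6, -0.5], [-0.7, 7.1]]
[[361.9415  158.86565]
 [424.21194 159.62022]]
in stage [16.17335484 74.04807638]
in stage [33.34252026 74.14372024]
in stage [15.86864751 73.54102415]
in stage [33.41944222 73.4340206 ]
in stage [24.92262677 45.05658763]
tcp in stage [25.50725607  0.27363547]
(319, 330) [-7.5311415  -1.08129847]
(474, 330) [60.6711791  -0.71942489]
(345, 190) [ 7.84228373 61.86758907]
(443, 190) [42.2321394  62.05757141]
```

Run:
```python
from h import *
import pickle
c,st=pickle.load(open("w3.pkl","rb"));g=cv2.imread("pics/w3.png",0)
px=np.array([(93,81),(567,79)])*.64
obj=[(-92,102,55),(92,102,55)]
for q in (px,refine(g,px)):
    r,f=fit(c,obj,q,[519,55,-.11]);print(r.round(3),f.round(1).tolist())
    C,S=np.cos(r[2]),np.sin(r[2]);Rs=np.array([[C,S],[-S,C]])
    zb=st["eef_pos"][2]-13+8
    for p,z in [((363,157),zb),((424,157),zb),((393.5,258),zb),((319,330),60),((474,330),60)]:
        X=ray(c,(p[0]*.64,p[1]*.64),z);print(p,Rs@(X[:2]-r[:2]))
    print("tcp in stage",Rs@(st["eef_pos"][:2]-r[:2]))
```

```text
[ 5.19754e+02  5.52120e+01 -1.09000e-01] [[-0.2, 0.0], [0.2, 0.0]]
(363, 157) [15.88616259 75.22515602]
(424, 157) [33.0554557 75.1561416]
(393.5, 258) [24.35700111 46.15109415]
(319, 330) [-8.53774134  0.32656439]
(474, 330) [5.96649133e+01 3.43547548e-02]
tcp in stage [24.51213087  1.36459473]
[ 5.19399e+02  5.54860e+01 -1.09000e-01] [[0.0, -0.0], [-0.0, -0.0]]
(363, 157) [16.24198299 74.99734991]
(424, 157) [33.41129992 74.93453804]
(393.5, 258) [24.72332418 45.92635009]
(319, 330) [-8.15486165  0.08993984]
(474, 330) [60.0478941  -0.17763104]
tcp in stage [24.8946334   1.13990963]
```

>>> carry_out(deltas=[0,0,0,-0.001,0,0.01,1,0,0,0,0,0,0.012,1,0,0,0,0,0,0.008,1,0,0,0,0,0,0.005,1,0,0,0,0,0,0.003,1,0,0,0,0,0,0,1])

```text
clock: 8.18
eef_pos: [544.5, 52.2, 86.7]
tool_rot: [-3.141, -0.0, 1.458]
force: [-0.5, -0.2, -2.1]
width: 8.6
gripper_force: 58.7
```

>>> carry_out(deltas=[0,0,0,0,0,0.001,1,0,0,0,0,0,0.001,1,0,0,0,0,0,0,1])

```text
clock: 8.55
eef_pos: [544.5, 52.1, 84.9]
tool_rot: [3.141, 0.0, 1.458]
force: [-0.3, 0.1, -1.6]
width: 8.6
gripper_force: 58.7
```

No contact yet; a bit further.

>>> carry_out(deltas=[0,0,0,0,0,0.001,1,0,0,0,0,0,0,1])

```text
clock: 8.8
eef_pos: [544.6, 52.1, 84.7]
tool_rot: [3.141, 0.0, 1.458]
force: [-1.6, -1.3, 5.3]
width: 8.6
gripper_force: 59.8
```

>>> carry_out(deltas=[0,0,0,0,0,0.0005,1,0,0,0,0,0,0,1])

```text
clock: 9.05
eef_pos: [544.6, 52.1, 84.7]
tool_rot: [3.141, 0.001, 1.458]
force: [-3.5, -0.6, 9.2]
width: 8.7
gripper_force: 60.5
```

Run:
```python
from h import *
im=ctrl.get_image("wrist");im2=ctrl.get_image("side")
a=cv2.resize(im[:,:,::-1][40:240,40:390],(800,457),interpolation=cv2.INTER_CUBIC)
b=cv2.resize(im2[:,:,::-1][165:225,190:275],(200,143),interpolation=cv2.INTER_CUBIC)
p=np.zeros((600,800,3),np.uint8);p[:457]=a;p[457:,:200]=b;cv2.imwrite("pics/w4.png",p)
```

```text
(no output)
```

View pics/w4.png

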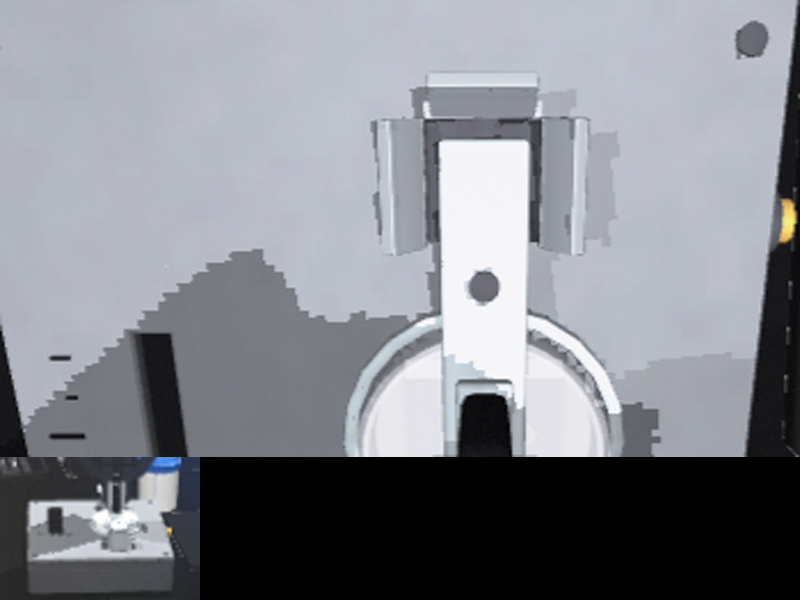

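Bar lies symmetrically between the left saddle's cheeks (crop 425–545, bar 440–528) with a small stop gap, and contact came at the expected height. Release.

>>> carry_out(deltas=[0,0,0,0,0,-0.001,1,0,0,0,0,0,0,0.4,0,0,0,0,0,0,0,0,0,0,0,0,0,0,0,0,0,0,0,-0.01,0,0,0,0,0,0,-0.03,0,0,0,0,0,0,-0.04,0,0,0,0,0,0,0,0])

```text
clock: 10.15
eef_pos: [546.8, 52.9, 167.7]
tool_rot: [3.135, -0.002, 1.458]
force: [0.3, 0.2, 0.2]
width: 42.8
gripper_force: 0.0
```

Run:
```python
from h import *
import pickle
st=ctrl.read_state();c=ctrl.calibration("wrist");im=ctrl.get_image("wrist")
print(st["clock"],st["eef_pos"],np.degrees(st["tool_rot"]),st["force"],st["width"],st["qpos"])
pickle.dump((c,st),open("w5.pkl","wb"));cv2.imwrite("pics/w5.png",im[:,:,::-1])
cv2.imwrite("pics/w5b.png",cv2.resize(im[:,:,::-1],(800,600),interpolation=cv2.INTER_CUBIC))
```

```text
10.15 [546.76595023  52.86337079 167.72295705] [ 1.79621983e+02 -9.99125810e-02  8.35619967e+01] [0.34504692 0.17889099 0.16751783] 42.77003299920251 [ 0.17412552  0.60436616 -0.48978734  1.86401504  0.39779869  0.7637353
 -0.64441642]
```

View pics/w5b.png

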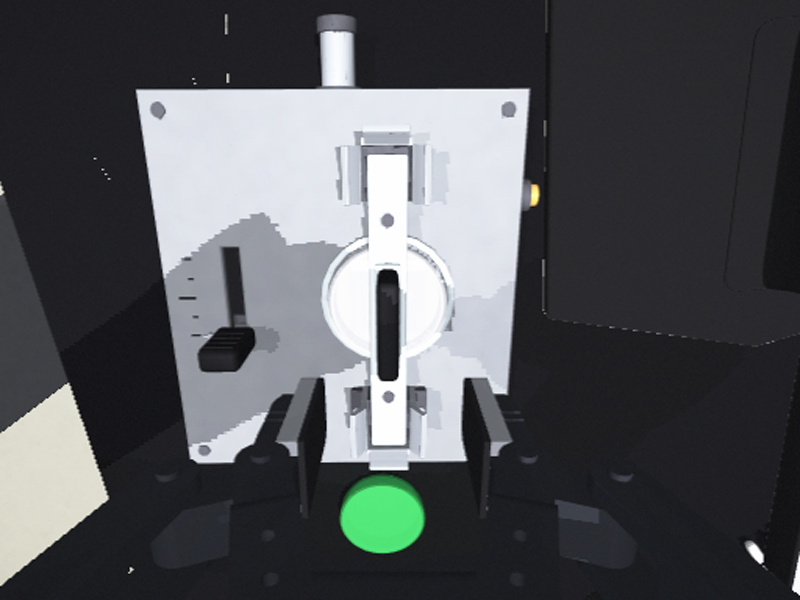

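Bar sits in both saddles: far end y=154, near end y=445, deck corners FL (137,90), BL (529,89), FR (190,463). Tab at (227,348) on the shut line. I check the numbers while turning 90° for the tab.

>>> carry_out(deltas=[0,0,-10,0,0,0,-0.4,0,0,-10,0,0,0,-0.4,0,0,-10,0,0,0,-0.4,0,0,-10,0,0,0,-0.4,0,0,-10,0,0,0,-0.4,0,0,-10,0,0,0,-0.4,0,0,-10,0,0,0,-0.4,0,0,-10,0,0,0,-0.4,0,0,-10,0,0,0,-0.4,0,0,0,0,0,0,-0.4])

```text
clock: 11.45
eef_pos: [543.7, 51.9, 163.2]
tool_rot: [3.141, -0.002, 3.027]
force: [-0.1, -0.4, -0.9]
width: 60.0
gripper_force: 0.0
```

Run:
```python
from h import *
import pickle
c,st=pickle.load(open("w5.pkl","rb"));g=cv2.imread("pics/w5.png",0)
q=refine(g,np.array([(137,90),(529,89),(190,463)])*.64)
r,f=fit(c,[(-92,102,55),(92,102,55),(-92,-102,55)],q,[519,55,-.11]);print(r.round(3),f.round(1).tolist())
C,S=np.cos(r[2]),np.sin(r[2]);Rs=np.array([[C,S],[-S,C]])
b=np.array([(367,154),(407,154),(407,446),(372,446)])*.64
rb,fb=fit(c,[(-9,74,79.5),(9,74,79.5),(9,-74,79.5),(-9,-74,79.5)],b,[544,52,-.11]);print("bar",rb.round(3),fb.round(1).tolist(),"in stage",Rs@(rb[:2]-r[:2]))
X=ray(c,(239*.64,335*.64),91);print("tabtop far/right",Rs@(X[:2]-r[:2]))
T=r[:2]+Rs.T@[-56,-21]
s=ctrl.read_state();R=Ro.from_euler('xyz',s["tool_rot"]).as_matrix()
print("tab",T,R.T@(np.r_[T,120]-s["eef_pos"]),np.degrees(s["tool_rot"]),s["eef_pos"],s["qpos"],s["width"],s["clock"])
```

```text
[ 5.19014e+02  5.60410e+01 -1.14000e-01] [[0.0, -1.3], [0.3, -0.3], [-0.4, 2.7]]
bar [ 5.44485e+02  5.16820e+01 -1.07000e-01] [[-0.3, 0.2], [0.3, 0.0], [-0.3, -0.3], [0.3, -0.1]] in stage [25.80094968 -1.44366662]
tabtop far/right [-43.70149154  -7.9972393 ]
tab [460.99404575  41.52644667] [ 80.89921715 -19.7611384   43.40228238] [ 1.79986344e+02 -1.31261126e-01  1.73461016e+02] [543.71477095  51.92471302 163.22154233] [ 0.41852103  0.73129322 -0.91448036  1.86124449  0.72311841  0.92391455
  0.61681228] 60.039695435635686 11.45
```

>>> carry_out(deltas=[0,0,0,0.02,-0.005,0,-0.4,0,0,0,0.03,-0.008,0,-0.4,0,0,0,0.0305,-0.0073,0.01,-0.4,0,0,0,0,0,0.025,-0.4,0,0,0,0,0,0.025,-0.4,0,0,0,0,0,0.025,-0.4,0,0,0,0,0,0.016,-0.4,0,0,0,0,0,0,-0.4,0,0,0,0,0,0,-0.4])

```text
clock: 12.58
eef_pos: [462.4, 41.2, 63.7]
tool_rot: [3.141, 0.0, 3.028]
force: [-0.4, -0.3, -0.3]
width: 59.8
gripper_force: 0.0
```

Run:
```python
from h import *
st=ctrl.read_state();im=ctrl.get_image("wrist")
s=st;R=Ro.from_euler('xyz',s["tool_rot"]).as_matrix()
print(R.T@(np.r_[461.3,40.8,61]-s["eef_pos"]),np.degrees(s["tool_rot"]),s["force"],s["clock"],s["eef_pos"])
cv2.imwrite("pics/w6b.png",cv2.resize(im[:,:,::-1],(800,600),interpolation=cv2.INTER_CUBIC))
```

```text
[ 1.02449119 -0.56786687  2.7150434 ] [1.79991620e+02 2.27836581e-02 1.73494015e+02] [-0.40550749 -0.31278368 -0.31730033] 12.575 [462.38111899  41.24785562  63.71553359]
```

View pics/w6b.png

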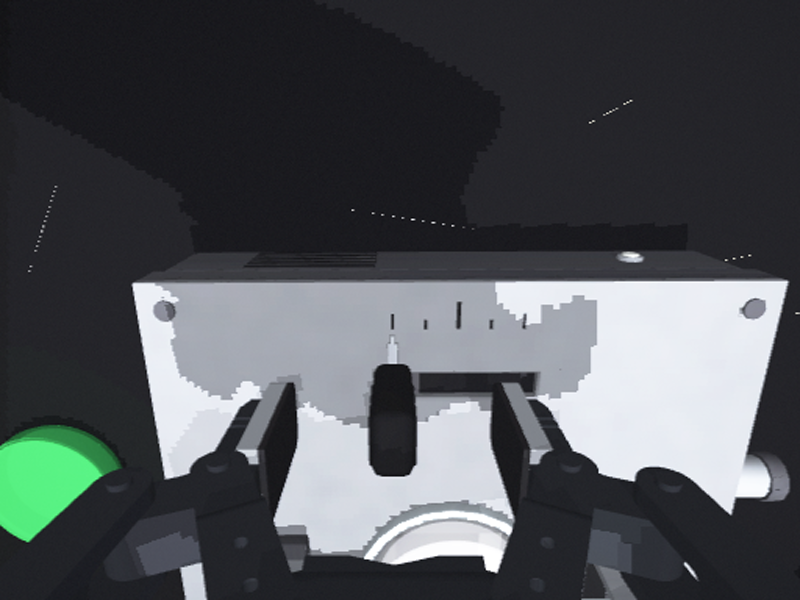

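Tab (393,420) centred between the pads (295 and 490). Pointer is at the shut line (392), the half line at 459. Opening goes to the right, which is tool +y. Close on the tab.

>>> carry_out(deltas=[0,0,0,0.001,0,0.002,0.3,0,0,0,0,0,0,1,0,0,0,0,0,0,1,0,0,0,0,0,0,1,0,0,0,0,0,0,1,0,0,0,0,0,0,1,0,0,0,0,0,0,1])

```text
clock: 13.5
eef_pos: [461.3, 41.0, 61.6]
tool_rot: [-3.141, 0.001, 3.029]
force: [-0.5, -1.3, 5.7]
width: 11.2
gripper_force: 58.7
```

>>> carry_out(deltas=[0,0,0,0,0.003,0,1,0,0,0,0,0.004,0,1,0,0,0,0,0.004,0,1,0,0,0,0,0.004,0,1,0,0,0,0,0.003,0,1,0,0,0,0,0.002,0,1,0,0,0,0,0,0,1,0,0,0,0,0,0,1])

```text
clock: 14.5
eef_pos: [463.2, 58.1, 61.6]
tool_rot: [-3.136, 0.0, 3.028]
force: [-1.2, -7.5, 9.8]
width: 11.0
gripper_force: 59.4
```

Run:
```python
from h import *
st=ctrl.read_state();im=ctrl.get_image("wrist");im2=ctrl.get_image("side")
print(st["eef_pos"],st["force"],st["width"],st["gripper_force"],st["clock"])
p=np.zeros((600,800,3),np.uint8)
p[:300]=cv2.resize(im[:,:,::-1][170:320,60:460],(800,300),interpolation=cv2.INTER_CUBIC)
p[300:,:425]=cv2.resize(im2[:,:,::-1][165:225,190:275],(425,300),interpolation=cv2.INTER_CUBIC)
cv2.imwrite("pics/w7b.png",p)
```

```text
[463.15247241  58.10769642  61.60511738] [-1.21961976 -7.53809487  9.8484945 ] 10.973334349217655 59.38043832778931 14.5
```

View pics/w7b.png

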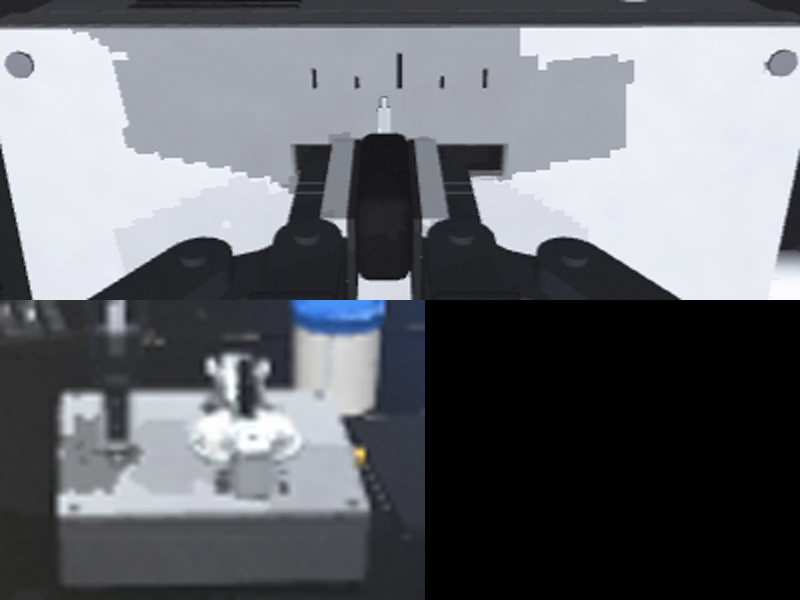

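Pointer (384) is about 3.9 mm short of the half line (400), which matches the TCP travel of 17.2 mm. Push on 4.5 mm.

>>> carry_out(deltas=[0,0,0,0,0.0015,0,1,0,0,0,0,0.0015,0,1,0,0,0,0,0.0015,0,1,0,0,0,0,0,0,1,0,0,0,0,0,0,1,0,0,0,0,0,0,1,0,0,0,0,0,0,1,0,0,0,0,0,0,1])

```text
clock: 15.6
eef_pos: [463.6, 62.1, 61.6]
tool_rot: [-3.135, -0.0, 3.028]
force: [-1.5, -7.3, 11.0]
width: 11.3
gripper_force: 59.5
```

Run:
```python
from h import *
st=ctrl.read_state();im=ctrl.get_image("wrist")
print(st["eef_pos"],st["force"],st["gripper_force"],abs(st["qd"]).max(),st["clock"])
cv2.imwrite("pics/w8.png",im[:,:,::-1])
g=cv2.cvtColor(im,cv2.COLOR_RGB2GRAY)
print("line row",g[200,205:315].tolist());print("pointer rows",[ (y,(g[y,240:275]).tolist()) for y in (222,226,230)])
```

```text
[463.5863367   62.0649788   61.59553426] [-1.49094255 -7.27560765 10.99135816] 59.49428737163544 0.002100100910985778 15.6
line row [170, 170, 171, 171, 170, 169, 170, 170, 170, 169, 168, 169, 169, 170, 170, 170, 170, 170, 170, 170, 170, 170, 171, 171, 172, 171, 171, 171, 172, 171, 171, 172, 171, 172, 171, 170, 171, 171, 170, 171, 170, 170, 171, 170, 170, 95, 38, 40, 150, 168, 169, 169, 169, 169, 168, 168, 169, 169, 169, 169, 169, 169, 169, 169, 169, 170, 169, 169, 170, 169, 169, 169, 169, 169, 169, 169, 169, 169, 168, 169, 168, 168, 169, 168, 169, 169, 168, 168, 168, 168, 169, 169, 168, 168, 169, 168, 169, 169, 168, 168, 168, 168, 169, 167, 168, 167, 167, 166, 167, 167]
pointer rows [(222, [169, 169, 169, 169, 169, 168, 170, 168, 168, 149, 141, 199, 215, 161, 160, 167, 165, 166, 166, 167, 166, 166, 166, 166, 167, 167, 166, 167, 167, 167, 167, 167, 167, 168, 167]), (226, [169, 168, 168, 168, 168, 167, 168, 168, 168, 198, 207, 204, 205, 208, 211, 180, 168, 167, 167, 167, 167, 167, 167, 167, 168, 168, 167, 169, 169, 169, 167, 168, 168, 168, 168]), (230, [169, 170, 170, 170, 169, 170, 170, 169, 169, 198, 205, 204, 205, 206, 209, 180, 168, 168, 166, 166, 167, 166, 166, 167, 168, 167, 167, 168, 169, 168, 169, 169, 169, 170, 169])]
```

Pointer (column 251.8) is on the half line (251.4), and the tab is still and firmly held. Handing in.

```bash
python3 -c "
from cell import ctrl
print(ctrl.finish_job())"
```

```text
the job is handed in; nothing more can be done
None
```

The bar is seated in both saddles and was let go while the shutter was shut. I handed the job in at about 15.6 s with the gripper holding the shutter tab at half travel; no verdict came back.

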